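# Shut the cutter guard on the restoration bench

## Robot

A 6-joint arm with a two-finger parallel gripper is mounted at the origin on the work surface. World frame = base frame: x ahead of the robot, y to its left, z up, the work surface at z = 0. Lengths are in m, angles in degrees, forces in N, time in s.
With the tool pointing down it reaches from about 0.325 to 0.85 m from the base axis. Payload 15.5 kg.
Tool frame: the origin (TCP) lies at the very end of the fingers, on their centre line; the grasp point (between the pads) lies arm.grip_depth behind it (arm.grip_depth is the distance from the TCP to the grasp point, in m); z points along the fingers, y is the line along which they close (so a half turn about z gives the same grasp; the last joint's range is limited). The gripper opens to 91 mm and grips with 3 to 60 N. Pads are 32 mm wide; open, the fingers measure 118 mm over their backs; the gripper's body (76 mm by 178 mm) begins 60 mm behind the grasp point.
Start: joints at [69.299, 28.281, 77.091, -0, 74.628, -5.472], TCP at [0.164, 0.603, 0.214] pointing down, gripper open.
Joint ranges: [-166.48, 166.48], [-47.26, 123.95], [12.59, 153.08], [-70.14, 250.14], [6.76, 159.57], [-176.63, 176.63]. Speed limits (degrees/s): [108.29, 108.29, 147.25, 172.46, 172.46, 172.46].

## Interface

Orientations are given as a 3x3 rotation matrix whose columns are the frame's x, y, z axes.
In Python, from rig import arm gives the robot as it stands. Calls block until the motion is done:
- arm.move_to(position, orientation): joint-space move of the TCP to a pose.
- arm.move_l(position, orientation=None, feed=0.15): straight line of the TCP; orientation=None keeps the orientation; feed is the mean speed in m/s.
- arm.move_joints(angles): joint-space move.
- arm.grip(opening): finger opening in m; the grip force is fixed at half the most; returns when the fingers have stopped.
- arm.sleep(seconds).
- arm.solve_ik(position, orientation): joint angles nearest the present ones, or None.
- arm.snapshot(name): name is "scene" or "top" or "wrist"; returns the picture (420x560x3 uint8, red, green, blue); there is no depth.
- arm.get_calibration(name): a dict with "intrinsics" (3x3 intrinsics, pixels), "k1" (the pictures are not rectified: a ray, as slopes to the right and down, at radius r is drawn at 1 + k1 r^2 times it, then the intrinsics apply), "cam_to_world" (4x4, takes a point from camera to world coordinates). Camera axes: x right, y down, z forward; pixel columns grow to the right and rows downward; lengths in m; the calibration is good to about 2 mm. A picture is of the moment at which its call begins: read the wrist's pose just before it. get_calibration takes no time and is no camera call; for the wrist camera it gives the pose at the moment of the call.
A pose or a line that the arm cannot do raises arm.Unreachable and nothing moves.
- arm.sign_off(): hands the job in; it is judged then, once.
Readings, each from a call of its own:
- arm.current_t(): time.
- arm.current_joint_positions(): joint angles.
- arm.current_dq(): joint speeds.
- arm.current_tau(): joint torques, N m.
- arm.current_ee_pos(): TCP position.
- arm.current_tool_rot(): TCP orientation.
- arm.current_force(): force on the tool from outside, world axes, zero at the start.
- arm.current_torque(): the same for the moment, N m.
- arm.current_width(): finger opening in m.
- arm.current_grasp_force(): force on a finger pad.
Only numpy, scipy, OpenCV 4.12 (cv2) and the standard library are available. Lean on these libraries where they do the work, as an engineer would, in place of code of your own. Each camera call takes 0.05 s, during which the arm holds its last target. There are 200 camera calls.

## Task

Two small spindle machines stand side by side on the bench, both with their clear sliding guards pulled open: one carries a flat toothed cutter, the other a tall smooth sanding drum. Push the cutter's guard shut over the cutter, fully home until its roller latch clicks and holds it, without slamming it. Leave the sanding drum's guard as it is.

Things in the scene. Friction and masses are not known exactly. Their poses are not given: they have to be found in the camera images.
- cutter_guard_bar (a point): Black push bar of the clear guard on the machine with the flat toothed disc (75 mm wide). Point = bar centre, 188 mm above the table; x = level, along the travel, towards shut (away from the robot, within 23 deg), y along the bar, z up. Bar 14 (x) x 44 (y) x 18 (z) mm, on two posts 28 mm apart; 32 mm of free gap under it to the guard's roof (120 x 116 mm, 147 above the table).
- cutter_guard (a joint): Opening of the cutter's guard, m: 0 = shut at its stop, 0.13 = fully open; starts 0.095 to 0.125. Slides with 1.5 N friction, no return spring. From 0.018 down a striker on its front tongue lifts the latch's spring roller: resistance up to about 8 N, crest at 0.010, then it snaps in. Pulling it out again takes about 6 N.
- cutter_latch (a joint): Height of the cutter machine's spring latch roller (10 mm steel roller between two dark cheeks on the plate at the far end of the machine), m: 0 = down at rest, 0.004 when the striker passes under it at guard opening 0.010, back to 0 with the click when the guard is home.
- drum_guard_bar (a point): Push bar of the equal guard on the other machine, with the tall smooth brown sanding drum (44 mm across, 47 high); to be left alone. Same shape, height and axes as the cutter's. Machines: 350 x 170 mm green bases, bed 80 mm above the table, side by side 300 to 460 mm apart, either one on the left; fixed to the bench.

How it is judged:
By the outcome, as a careful person would: the job done as asked, in the order asked, and still so for the second after the job is handed in, with the robot touching nothing.
It also fails if it takes over 32 s, if anything falls off the work surface, if the arm or the gripper's body presses on something with over 40 N, if the wrist force passes 120 N, or if a joint passes its speed limit or range.

## Working session

There is one attempt and no reset: what is moved stays moved. The work goes in short steps, each a Python script; the robot and the scene stay as the last script left them, time stands still between calls to the robot, and variables do not carry over. Pictures are saved under pics/ and viewed, at most 10 in all, crops included, and the job is handed in when it is done.

```bash
mkdir -p pics
cat > h.py <<'E'
import numpy as np, cv2
from rig import arm
def snap(name,f):
    c=arm.get_calibration(name); im=arm.snapshot(name)
    cv2.imwrite('pics/'+f+'.png',im[...,::-1]); np.savez('pics/'+f+'.npz',im=im,K=c['intrinsics'],k1=c['k1'],T=c['cam_to_world']); return im
def ray(f,uv):
    d=np.load('pics/'+f+'.npz'); K=d['K'];T=d['T']
    p=cv2.undistortPoints(np.array([[uv]],float),K,np.array([float(d['k1']),0,0,0])).ravel()
    # model: distorted = r(1+k1 r^2)
    v=T[:3,:3]@np.array([p[0],p[1],1]); return T[:3,3],v
def onz(f,uv,z):
    o,v=ray(f,uv); return o+v*(z-o[2])/v[2]
E
python3 - <<'E'
from h import *
a=snap('top','top0'); b=snap('scene','sc0')
cv2.imwrite('pics/both.png',cv2.resize(np.hstack([a,b])[...,::-1],(800,300)))
cv2.imwrite('pics/top0b.png',cv2.resize(a[...,::-1],(800,600),interpolation=cv2.INTER_CUBIC))
print(arm.grip_depth,arm.current_t())
E
```

```text
0.0188 0.1
```

View pics/top0b.png

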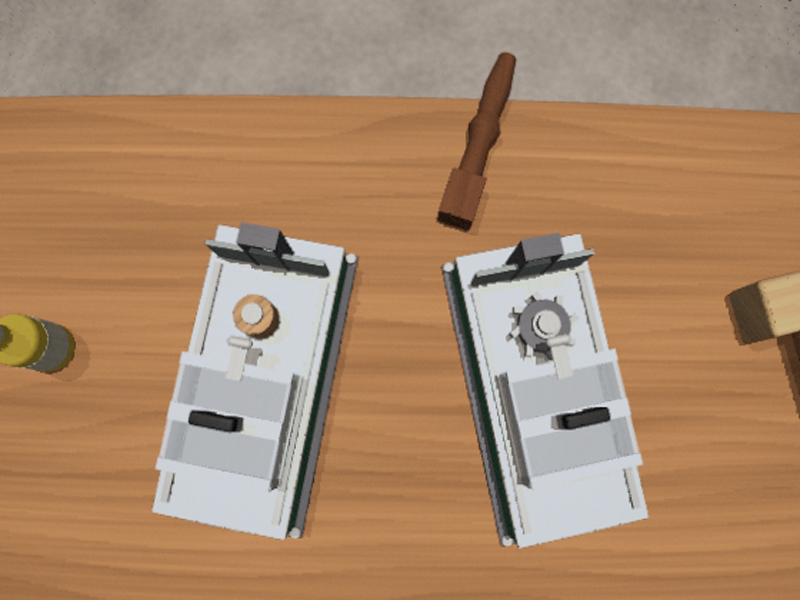

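View pics/sc0.png

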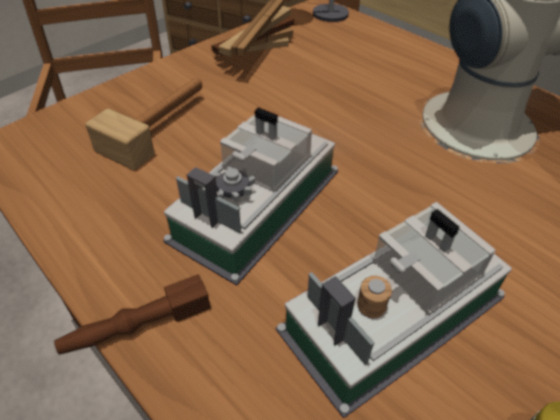

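The top view shows the drum machine on the left with its bar at about (215,420), and the cutter machine on the right with its bar at about (585,418) and disc at (545,322), in 800x600 pixels. The scene view agrees.

Run:
```python
from h import *
s=.7
im=np.load('pics/top0.npz')['im']
T=np.load('pics/top0.npz')['T'];print('cam',T[:3,3].round(3))
def dark(x0,y0,x1,y1,f,im):
    m=(im.max(2)<60).astype(np.uint8); k=np.zeros_like(m);k[y0:y1,x0:x1]=m[y0:y1,x0:x1]
    c=max(cv2.findContours(k,0,1)[0],key=cv2.contourArea); return c,cv2.minAreaRect(c)
c,r=dark(380,275,435,310,'top0',im);print(r)
P=np.array([onz('top0',p[0],.197)[:2] for p in c]);print('cutter bar @.197',cv2.minAreaRect(P.astype(np.float32)))
for n,(a,b) in {'left':((518,545),(456,262)),'right':((647,517),(580,236))}.items():
    A=onz('top0',np.array(a)*s,.08);B=onz('top0',np.array(b)*s,.08);d=B-A;print(n,A.round(3),B.round(3),np.hypot(*d[:2]),np.degrees(np.arctan2(d[1],d[0])))
sc=np.load('pics/sc0.npz')['im']
c2,r2=dark(248,105,285,126,'sc0',sc);print(r2,onz('sc0',r2[0],.19).round(3), onz('top0',r[0],.192).round(3))
```

```text
cam [0.538 0.01  0.822]
((409.0168151855469, 292.0730285644531), (10.493444442749023, 33.57902145385742), 77.00537872314453)
cutter bar @.197 ((0.5349756479263306, -0.16650882363319397), (0.013906962238252163, 0.04603113606572151), 12.628775596618652)
left [ 0.396 -0.124  0.08 ] [ 0.709 -0.056  0.08 ] 0.3197950690664015 12.354465020696512
right [ 0.425 -0.268  0.08 ] [ 0.743 -0.2    0.08 ] 0.32470986193934104 12.063719250126322
((265.3499755859375, 116.94999694824219), (23.400854110717773, 12.332881927490234), 18.434947967529297) [ 0.541 -0.167  0.19 ] [ 0.535 -0.168  0.192]
```

```bash
cat >> h.py <<'E'
yaw=np.radians(12.3); d=np.array([np.cos(yaw),np.sin(yaw),0])
def Rot(s=1):
    y=s*d; z=np.array([0,0,-1.]); return np.column_stack([np.cross(y,z),y,z])
E
python3 - <<'E'
from h import *
p=arm.current_ee_pos(); arm.move_l([p[0],p[1],.36],feed=.3)
q0=np.array(arm.current_joint_positions());b=np.array([.536,-.167,0])
best=None
for s in (1,-1):
    q=[arm.solve_ik(b+[0,0,.30],Rot(s)),arm.solve_ik(b+.12*d+[0,0,.17],Rot(s))]
    print(s,[None if k is None else np.round(k,1) for k in q])
    if q[0] is not None and q[1] is not None:
        c=abs(np.array(q[0])-q0).max()
        if best is None or c<best[0]: best=(c,s)
s=best[1]; print(s)
arm.move_to(b+[0,0,.36],Rot(s)); arm.move_l(b+[0,0,.27],feed=.15)
snap('wrist','w0'); print(arm.current_t(),arm.current_ee_pos(),arm.current_force())
E
```

```text
1 [array([-23.4,  18.9,  78.8,  -0. ,  82.3, -35.7]), array([-17.3,  34.1,  73.4,  -0. ,  72.5, -29.6])]
-1 [array([-23.4,  18.9,  78.8,  -0. ,  82.3, 144.3]), array([-17.3,  34.1,  73.4,  -0. ,  72.5, 150.4])]
1
4.5333 [ 0.53659237 -0.16714785  0.27109016] [0.61545376 0.21075845 0.2087857 ]
```

View pics/w0.png

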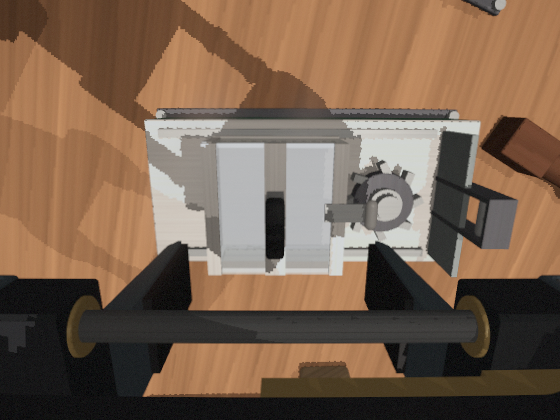

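The bar sits at (275,228), midway between the fingertips and square to them. The cutter is on this machine. Next I'll check the bar position and the latch tower height against the gripper body.

Run:
```python
from h import *
im=np.load('pics/w0.npz')['im']
m=(im.max(2)<50).astype(np.uint8);k=m*0;k[190:265,255:300]=m[190:265,255:300]
c=max(cv2.findContours(k,0,1)[0],key=cv2.contourArea);print(cv2.minAreaRect(c))
P=np.array([onz('w0',p[0],.197)[:2] for p in c],np.float32);r=cv2.minAreaRect(P);print(r)
for f1,a,f2,b in [('top0',(543*.7,243*.7),'sc0',(203,180)),('w0',(492,215),'sc0',(203,180))]:
    o1,v1=ray(f1,a);o2,v2=ray(f2,b)
    t=np.linalg.lstsq(np.column_stack([v1,-v2]),o2-o1,rcond=None)[0];print(o1+v1*t[0],o2+v2*t[1])
```

```text
((274.4999694824219, 228.0), (59.99999237060547, 16.999996185302734), 90.0)
((0.5332447290420532, -0.16940224170684814), (0.012402825057506561, 0.04514618590474129), 12.2515230178833)
[ 0.70881758 -0.13587284  0.17233393] [ 0.70453421 -0.13086518  0.17008285]
[ 0.70240176 -0.13132457  0.16717509] [ 0.70333396 -0.13280955  0.16804135]
```

Run:
```python
from h import *
arm.grip(.045)
b=np.array([.534,-.1685,.169])
arm.move_l(b+[0,0,.06],Rot(),feed=.15); arm.move_l(b,feed=.1)
print('down',arm.current_force())
arm.grip(.011); print(arm.current_width(),arm.current_grasp_force(),arm.current_force())
p0=b.copy()
arm.move_l(p0+.08*d,feed=.06)
print(arm.current_t(),arm.current_width(),arm.current_force()@d,arm.current_force())
snap('wrist','w1')
```

```text
down [-0.24116151  0.2029328   0.08321924]
0.01402961348352218 29.999132193624973 [-1.06020465  0.48000662  3.16257001]
8.6083 0.01410889048988907 1.6148376865735488 [ 1.67925309 -0.1214339   3.14821603]
```

View pics/w1.png

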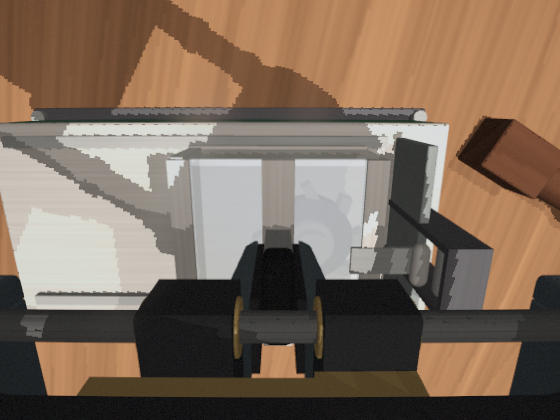

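The guard, held at (278,270), has moved over the cutter, and its front tongue at (415,262) is nearly under the latch tower. I'll do the rest in slow steps and watch the force.

Run:
```python
from h import *
p0=np.array([.534,-.1685,.169]); crest=False; peak=0; log=[]; low=0
s=.08
while s<.135:
    s+=.002; arm.move_l(p0+s*d,feed=.025)
    f=-(np.array(arm.current_force())@d); log.append((round(s,3),round(f,1),round((np.array(arm.current_ee_pos())-p0)@d,4)))
    peak=max(peak,f)
    if peak>4 and f<peak-4: crest=True
    if crest: low=min(low,f)
    if f>20 or (crest and f>low+10 and f>5): break
print(log,crest,arm.current_t(),arm.current_force(),arm.current_width())
```

```text
[(0.082, np.float64(-1.1), np.float64(0.0822)), (0.084, np.float64(-0.3), np.float64(0.0841)), (0.086, np.float64(3.7), np.float64(0.0857)), (0.088, np.float64(2.6), np.float64(0.0877)), (0.09, np.float64(1.6), np.float64(0.0899)), (0.092, np.float64(-0.3), np.float64(0.0921)), (0.094, np.float64(-1.7), np.float64(0.0942)), (0.096, np.float64(-2.2), np.float64(0.0963)), (0.098, np.float64(-4.2), np.float64(0.0984)), (0.1, np.float64(-1.1), np.float64(0.1001)), (0.102, np.float64(1.5), np.float64(0.1017)), (0.104, np.float64(15.5), np.float64(0.1018)), (0.106, np.float64(28.5), np.float64(0.1018))] False 11.9083 [-26.66136221 -11.30807255  23.28223038] 0.013709136794164934
```

The profile fits: it resists from 0.085, crests at about 0.092, is pulled in, and hits a hard stop at 0.1018, 10 mm past the crest. I'll ease off the force, release, rise and check.

Run:
```python
from h import *
p0=np.array([.534,-.1685,.169])
arm.move_l(p0+.1022*d,feed=.02); print(arm.current_force())
arm.grip(.04); print(arm.current_width(),arm.current_force())
e=np.array(arm.current_ee_pos()); arm.move_l([e[0],e[1],.27],feed=.12)
f=snap('wrist','w2')
arm.move_l([e[0]-.12,e[1],.36],feed=.25); print(arm.current_t())
t=snap('top','t2'); s=snap('scene','s2')
cv2.imwrite('pics/c.png',np.hstack([cv2.resize(f,(400,300)),cv2.resize(s[80:260,140:380],(400,300))])[...,::-1])
```

```text
[-0.11752127 -4.20683464  7.24857031]
0.04004305612586492 [ 0.45866877 -0.09671985 -0.85902147]
14.625
```

View pics/c.png

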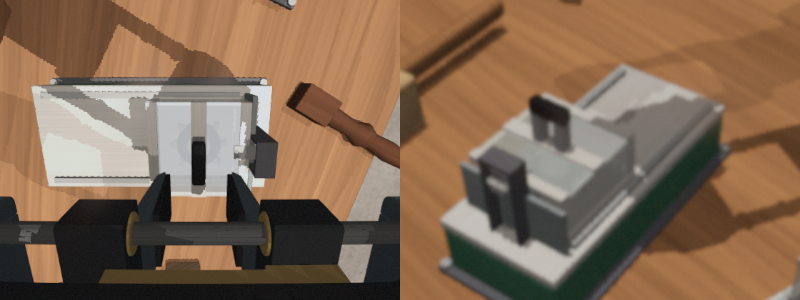

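The guard is shut against the latch plate over the cutter, with its bar at (198,162), and the roller is down in the tower. The gripper is clear of it. I'll check the bar position once more, then hand in.

Run:
```python
from h import *
im=np.load('pics/w2.npz')['im']
m=(im.max(2)<50).astype(np.uint8);k=m*0;k[190:265,255:300]=m[190:265,255:300]
c=max(cv2.findContours(k,0,1)[0],key=cv2.contourArea)
P=np.array([onz('w2',p[0],.197)[:2] for p in c],np.float32);r=cv2.minAreaRect(P);print(r)
t=(np.array(r[0])-[.5332,-.1694])@d[:2];print('travel',t)
if t>.095: print(arm.sign_off())
```

```text
((0.6324108242988586, -0.1477445662021637), (0.012714614160358906, 0.044900618493556976), 11.8399658203125)
travel 0.1015467622441796
the job is handed in; nothing more can be done
None
```

The cutter's guard is shut and latched: it travelled about 101.5 mm to its stop, and the push force fell off past the latch crest. It was eased in slowly, the sanding drum's guard was left alone, and the job was handed in at about 15 s.

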